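# Tip the bushes off the gauging station and draw its plug gauge to the wear ring

### The arm

A 6-joint arm with a two-finger parallel gripper is mounted at the origin on a cart in front of the work surface, level with it; the furniture and walls round the work are solid. World frame = base frame: x ahead of the robot, y to its left, z up, the work surface at z = 0. Lengths are in m, angles in rad, forces in N, time in s.
With the tool pointing down it reaches from about 0.425 to 0.95 m from the base axis. Payload 3.5 kg.
Tool frame: the origin (TCP) lies midway between the tips of the shut fingers; the grasp point (between the pads) lies 19 mm behind it; y points along the fingers, x is the direction in which the jaws open and shut, and the axes are right-handed (so a half turn about y gives the same grasp; the last joint's range is limited). The gripper opens to 85 mm and grips with 20 to 120 N. Pads are 22 mm wide; open, the fingers measure 114 mm over their backs; the gripper's body (76 mm by 85 mm) begins 54 mm behind the grasp point. The pads swing forward as they close: fully open they stand 13 mm farther back than shut.
Start: joints at [1.102, 0.286, 1.577, -0, 1.279, -0.15], TCP at [0.212, 0.641, 0.231] pointing down, gripper open.
Joint ranges: [-2.77, 2.77], [-0.9, 2.22], [0.21, 2.48], [-1.53, 4.67], [0.24, 2.81], [-2.84, 2.84]. Speed limits (rad/s): [2.79, 2.79, 3.14, 3.14, 3.14, 3.14].

### API

Orientations are given as a unit quaternion [x, y, z, w].
In Python, from plant import ctrl, viewer gives the robot as it stands.
- The arm moves only by the tool step_arm, never from a script. Its argument "rows" is a list of rows, each a list of 3 entries, a list of its own where there are three numbers: the turn, a rotation vector about the tool's x, y, z in degrees, then the shift along the tool's x, y, z in mm, then the closure, from 0 (fully open) to 1 (shut). A call has 1 to 10 rows; each row is the pose to reach, as a shift and turn from the pose commanded when the call began, along the tool's axes at that moment; what a row does not reach only later rows make up. A row lasts 1/12 s, in which the tool goes at most 41.7 mm and 7.16 degrees, less where a joint would pass 70% of its speed; a pose out of reach is approached as far as the arm can. A call with a gripper value outside its range is refused whole. The fingers move at their own pace and stop on an object; "newtons" is the grip in N (left out, the last holds). Time passes only in rows, so rows that repeat a pose let the fingers close. It gives the time, the measured TCP pose, the force and the opening at its end, in the units of the state.
- ctrl.get_state(): the state, without advancing time (a new reading comes with each control period).
- viewer.read_camera(name): name is "side" or "top" or "wrist"; returns (picture, depth): 400x640x3 uint8, red, green, blue; 400x640 float32, m along the optical axis (not along the pixel's ray), 0 where there is no reading.
- viewer.calibration(name): a dict with "K" (3x3 intrinsics, pixels), "D" ([k1, k2, p1, p2, k3] as OpenCV has them; the pictures are not rectified), "R" (3x3) and "t" (3): a world point X has camera coordinates R X + t. Camera axes: x right, y down, z forward; pixel columns grow to the right and rows downward; lengths in m; the calibration is good to about 2 mm. A picture is of the moment at which its call begins: read the wrist's pose just before it. calibration takes no time and is no camera call; for the wrist camera it gives the pose at the moment of the call.
- ctrl.sign_off(): hands the job in, once; it reports no verdict.
The state is a dict: "time": time; "qpos": joint angles; "dq": joint speeds; "joint_efforts": joint torques, N m; "eef_pos": TCP position; "tcp_rot": TCP orientation; "contact_force": force on the tool from outside, world axes, zero at the start; "wrist_torque": the same for the moment, N m; "opening": opening from 0.0 (shut) to 1.0 (fully open).
Only numpy, scipy, OpenCV 4.12 (cv2) and the standard library are available. Lean on these libraries where they do the work, as an engineer would, in place of code of your own. Each camera call takes 0.05 s, during which the arm holds its last target.

### The job

The hinged tray over the gauging station covers the plug gauge: swing the tray up and over by its black ball so that the three bushes on it slide into the blue bin (do not touch the bushes themselves), and leave it lying open. Then draw the plug gauge straight up out of its bore, without jamming it, until the red ring on the plug stands wholly clear above the block while the end of the plug is still well inside the bore, and finish holding it still there in the gripper. Do not disturb the weight, the ring gauge or the cup.

Things in the scene. Friction and masses are not known exactly. Their poses are not given: they have to be found in the camera images.
- station: fixed gauging station: base plate 124 (x) x 140 (y) x 12 mm, on it a block 60 x 60 mm, top 64 mm above the worktop. Origin on the worktop below the bore's axis; z up, y towards hinge and bin, x along the hinge. Two blue uprights with hinge arms (x = +-54, y = 43 to 87, up to 119 mm high); two thin posts (x = +-42, y = -56, 118 mm high) support the shut tray
- bore_mouth (a point): centre of the bore's mouth, in the top face of the block, at x = 0, y = 0, z = 64 mm in the station's frame; z up along the bore. The bore is upright, 17 mm wide and 52 mm deep
- tray_hinge (a point): centre of the tray's hinge axis, at x = 0, y = 80, z = 112 mm in the station's frame; the axis runs along the station's x. The aluminium tray (250 g, 92 mm wide, floor 122 mm above the worktop when shut) has 14 mm walls on three sides and is open at the hinge edge, over the bin
- tray_body (a joint): tray angle (rad): 0 = shut and level, grows as the ball side (the station's -y) swings up; 1.57 = upright, 1.9 = stop, leaning over the bin. The hinge is nearly free and lightly damped: let go below about 1.5 the tray falls shut, beyond about 1.65 it falls on to its open stop and stays
- tray_ball (a point): centre of the tray's black ball handle, 22 mm diameter, on an 8 mm stem that stands 32 mm off the tray's -y edge; 185 mm from the hinge and, when shut, 10 mm above it (122 mm above the worktop). Pinched along the station's x, the ball pivots between the pads as the tray swings, so the gripper may keep its orientation
- gauge_grip (a point): centre of the plug gauge's dark knurled grip, 22 mm diameter, 39 mm long, upright, z up; at the start it is home: on the bore's axis, 89.5 mm above the worktop, the grip from 70 to 109 mm. Below the grip a collar, 26 mm wide and 6 mm thick, rests on the block when home. The gauge weighs about 180 g (varies) and slides freely if not pushed sideways
- gauge_foot (a point): centre of the lower end of the gauge's plug (steel, 16 mm diameter, 50 mm long from the collar down), z up along the plug; 50 mm below the bore's mouth when home, 75.5 mm below the middle of the grip. A red ring, 5 mm high, runs round the plug 17 to 22 mm below the collar's underside, hidden in the bore when home
- bin: open blue parts bin, 146 (its x) x 105 (its y) x 52 mm, wall 2 mm, loose, its low front (30 mm high, at its -x) right under the tray's hinge edge; origin at the centre of its underside, z up
- brass_bush_center (a point): centre of the brass bush, 30 mm diameter, 26 mm high, loose on the tray
- steel_bush_center (a point): centre of the plain steel bush, 36 mm diameter, 18 mm high, loose on the tray
- flanged_bush_center (a point): centre of the dark flanged bush, 38 mm diameter, 30 mm high, loose on the tray
- weight: bystander: steel weight, 29 mm diameter, 48 mm high; origin at the centre of its underside
- ring_gauge: bystander: ring gauge, 60 mm diameter, 18 mm high; origin at the centre of its underside
- cup: bystander: small white sample cup, 37 mm diameter, 26 mm high; origin at the centre of its underside

How it is judged:
On the way:
1. the three bushes lie in the bin, the gauge still home (x of brass_bush_center in the frame of bin between -0.072 and 0.072 m and y of brass_bush_center in the frame of bin between -0.052 and 0.052 m and z of brass_bush_center in the frame of bin between 0 and 0.06 m and x of steel_bush_center in the frame of bin between -0.072 and 0.072 m and y of steel_bush_center in the frame of bin between -0.052 and 0.052 m and z of steel_bush_center in the frame of bin between 0 and 0.06 m and x of flanged_bush_center in the frame of bin between -0.072 and 0.072 m and y of flanged_bush_center in the frame of bin between -0.052 and 0.052 m and z of flanged_bush_center in the frame of bin between 0 and 0.06 m and angle between bin's own z axis and vertical below 0.15 rad and z of gauge_foot in the frame of bore_mouth below -0.044 m), for 0.2 s.
At the end, for the whole second after the job is handed in: Three bushes in the upright bin, tray open (over 1.65 rad), the gripper holding the gauge at rest, upright in its bore (within 4 mm, 0.07 rad), 21.5 to 42 mm up from home: ring clear of the block, at least 8 mm of plug in the bore, pressing on the station with under 15 N (x of brass_bush_center in the frame of bin between -0.072 and 0.072 m and y of brass_bush_center in the frame of bin between -0.052 and 0.052 m and z of brass_bush_center in the frame of bin between 0 and 0.06 m and x of steel_bush_center in the frame of bin between -0.072 and 0.072 m and y of steel_bush_center in the frame of bin between -0.052 and 0.052 m and z of steel_bush_center in the frame of bin between 0 and 0.06 m and x of flanged_bush_center in the frame of bin between -0.072 and 0.072 m and y of flanged_bush_center in the frame of bin between -0.052 and 0.052 m and z of flanged_bush_center in the frame of bin between 0 and 0.06 m and angle between bin's own z axis and vertical below 0.15 rad and value of joint tray_body above 1.65 rad and z of gauge_foot in the frame of bore_mouth between -0.0285 and -0.008 m and horizontal distance between gauge_foot and bore_mouth below 0.004 m and angle between the z axis of gauge_foot and the z axis of bore_mouth, either way round below 0.07 rad and contact force between the fingers and gauge above 3 N and contact force between gauge and station below 15 N and linear speed of gauge below 0.02 m/s); the arm keeps its last pose, push and grip.
It fails at once if the plug comes right out of the bore (z of gauge_foot in the frame of bore_mouth above -0.001 m).
It fails at once if the gauge is jammed: over 45 N between gauge and station (contact force between gauge and station above 45 N).
It fails at once if the robot touches a bush (contact force between any of the fingers, the arm and brass_bush above 1 N or contact force between any of the fingers, the arm and steel_bush above 1 N or contact force between any of the fingers, the arm and flanged_bush above 1 N).
It fails at once if the weight, the ring gauge or the cup is moved (20 mm) or tipped (distance of any of weight, ring_gauge, cup from where it was at the start of the episode above 0.02 m or angle between any of weight, ring_gauge, cup's own z axis and vertical above 0.3 rad).
It also fails if it takes over 43 s, if anything falls off the work surface, if the arm or the gripper's body presses on something with over 40 N, if the wrist force passes 120 N, or if a joint passes its speed limit or range.

## Working session

There is one attempt and no reset: what is moved stays moved. The work goes in short steps, Python scripts to look and compute and a tool call to move; the robot and the scene stay as the last step left them, time stands still between calls to the robot, and variables do not carry over. Pictures are saved under pics/ and viewed, and the job is handed in when it is done.

Besides the shell and the picture viewer there is one more tool, called after "Request:" as a command line: name --argument value ..., lists and objects as JSON in quotes. step_arm: Moves the arm, as the interface text tells. Its arguments: {"type":"object","properties":{"rows":{"type":"array"},"newtons":{"type":"number"}},"required":["rows"]}

```bash
ls; mkdir -p pics
python3 - <<'E'
from plant import ctrl, viewer
import cv2, numpy as np
print(ctrl.get_state())
for n in ["side","top","wrist"]:
    c=viewer.calibration(n); print(n,c)
    p,d=viewer.read_camera(n)
    cv2.imwrite(f"pics/{n}0.png",p[:,:,::-1]); np.savez(f"pics/{n}0.npz",p=p,d=d,**c)
E
```

```text
pics
{'time': 0.0, 'qpos': array([ 1.10200417e+00,  2.87213659e-01,  1.57823249e+00,  6.40507467e-06,
        1.27860041e+00, -1.50032340e-01]), 'dq': array([-6.32479369e-05,  6.67055297e-04,  2.02705530e-03,  1.14407122e-03,
        3.98120193e-04,  2.21424950e-04]), 'joint_efforts': array([-1.78342278e-03, -4.05977619e+01, -2.92623174e+01, -1.46264988e-04,
        5.57317631e-03,  3.94791613e-06]), 'eef_pos': array([0.21121755, 0.64038509, 0.22988515]), 'tcp_rot': array([ 0.57341151,  0.41353696, -0.41508124, -0.57262028]), 'contact_force': array([-0.60241742, -0.14237534, -0.06979704]), 'wrist_torque': array([ 0.00535686, -0.03936721,  0.01659902]), 'opening': 0.9993809254906665}
side {'K': array([[361.83349973,   0.        , 326.26962732],
       [  0.        , 361.83349973, 203.85118582],
       [  0.        ,   0.        ,   1.        ]]), 'D': array([-0.07906846,  0.        ,  0.        ,  0.        ,  0.        ]), 'R': array([[ 0.96955909, -0.24480857, -0.00489242],
       [-0.16991371, -0.65828399, -0.73334271],
       [ 0.17630798,  0.71185037, -0.67984156]]), 't': array([
[... 233 characters left out ...]
       , 0.        , 0.        , 0.        ]), 'R': array([[ 0.0235037 , -0.99953446,  0.01945351],
       [-0.98948135, -0.02603679, -0.14229808],
       [ 0.14273834, -0.01590435, -0.98963267]]), 't': array([-0.19140992,  0.59443849,  1.80169481])}
wrist {'K': array([[326.16428952,   0.        , 319.42277651],
       [  0.        , 326.16428952, 198.55943827],
       [  0.        ,   0.        ,   1.        ]]), 'D': array([-0.03033303,  0.        ,  0.        ,  0.        ,  0.        ]), 'R': array([[ 0.31348537,  0.94958986, -0.00245175],
       [ 0.9091746 , -0.29939594,  0.28941944],
       [ 0.27409572, -0.09295783, -0.95719924]]), 't': array([-0.67425374, -0.03670531,  0.37951937])}
```

View pics/side0.png

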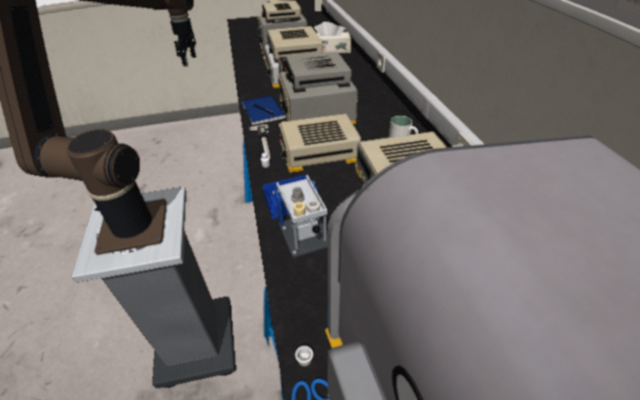

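View pics/top0.png

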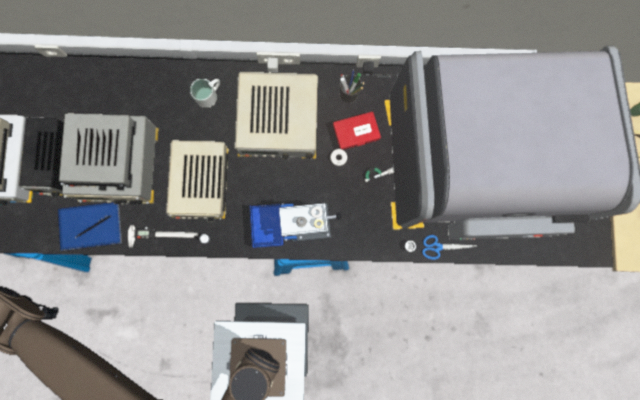

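View pics/wrist0.png

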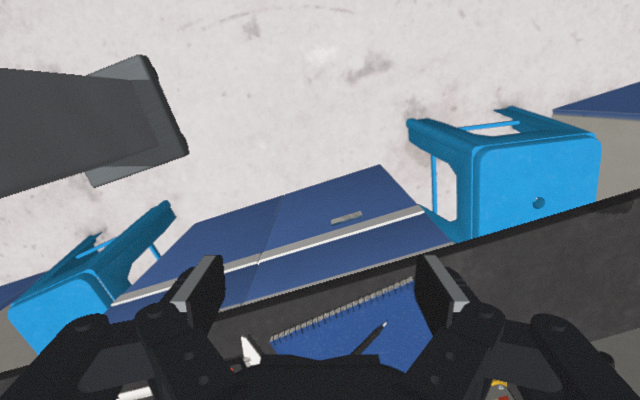

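Run:
```python
import cv2
t=cv2.imread("pics/top0.png")[185:265,230:360]; t=cv2.resize(t,None,fx=6,fy=6,interpolation=cv2.INTER_CUBIC); cv2.imwrite("pics/t1.png",t)
t=cv2.imread("pics/side0.png")[165:265,250:350]; t=cv2.resize(t,None,fx=6,fy=6,interpolation=cv2.INTER_CUBIC); cv2.imwrite("pics/s1.png",t)
```

```text
(no output)
```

View pics/t1.png

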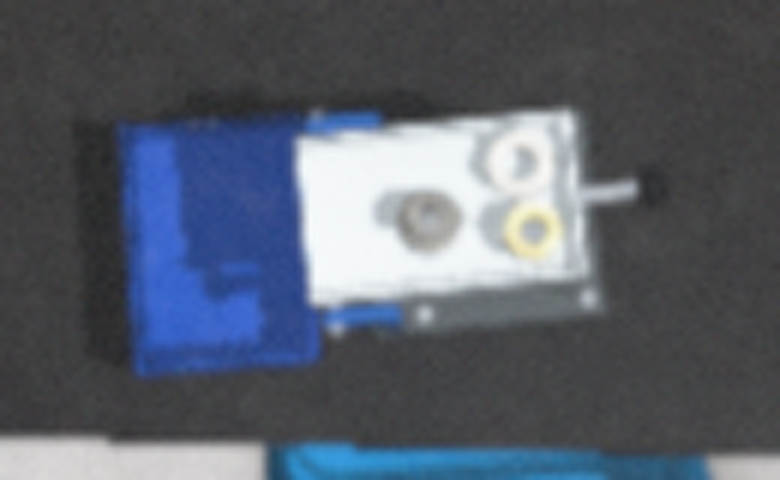

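View pics/s1.png

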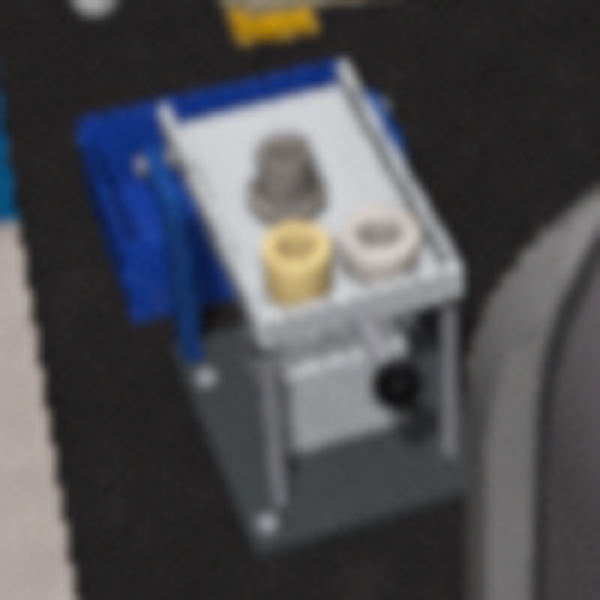

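```bash
cat > h.py <<'E'
import numpy as np, cv2
def und(c,px):
    px=np.array(px,float).reshape(-1,1,2)
    return cv2.undistortPoints(px,c["K"],c["D"]).reshape(-1,2)
def plane(c,px,z):
    n=und(c,px); R=c["R"];t=c["t"]; C=-R.T@t
    d=np.c_[n,np.ones(len(n))]@R
    s=(z-C[2])/d[:,2]; return C+s[:,None]*d
def tri(c1,p1,c2,p2):
    P=lambda c:np.c_[c["R"],c["t"]]
    X=cv2.triangulatePoints(P(c1),P(c2),und(c1,p1).T,und(c2,p2).T); return (X[:3]/X[3]).T
E
python3 - <<'E'
import numpy as np,cv2
from h import *
T=dict(np.load("pics/top0.npz"));S=dict(np.load("pics/side0.npz"))
f=lambda l,o:[(a/6+o[0]-.4,b/6+o[1]-.4) for a,b in l]
tb=f([(652,188)],(230,185)); sb=f([(397,383)],(250,165))
print("ball",plane(T,tb,.122),plane(S,sb,.122),tri(T,tb,S,sb))
# tray top-wall corners near ball / hinge
print("tray z.136 (top)",plane(T,f([(573,112),(588,275),(296,138),(312,303)],(230,185)),.136))
print("base z.012",plane(T,f([(605,312),(588,298)],(230,185)),.012))
print("bin z.052",plane(T,f([(122,122),(142,375),(318,362)],(230,185)),.052))
print("bolts side .012",plane(S,f([(265,523),(205,376)],(250,165)),.012), plane(T,f([(588,298),(425,314)],(230,185)),.012))
print("side tray",plane(S,f([(462,268),(258,330)],(250,165)),.136))
# black ball blob, white mask
for nm,c in(("top",T),("side",S)):
    print(nm,np.abs(c["d"]).max())
# cup etc
print("cup?",plane(T,[(410,246),(204,239),(338,157)],.02))
hsv=cv2.cvtColor(T["p"],cv2.COLOR_RGB2HSV)
m=((hsv[...,2]>150)&(hsv[...,1]<60)).astype(np.uint8); m[:190]=0;m[250:]=0;m[:,:270]=0;m[:,345:]=0
m=cv2.morphologyEx(m,cv2.MORPH_CLOSE,np.ones((9,9)));m=cv2.morphologyEx(m,cv2.MORPH_OPEN,np.ones((9,9)))
cs,_=cv2.findContours(m,0,1);c=max(cs,key=cv2.contourArea);r=cv2.minAreaRect(c);b=cv2.boxPoints(r);print(r,plane(T,b,.13))
E
```

```text
ball [[ 0.51801574 -0.26459463  0.122     ]] [[ 0.51795463 -0.26131053  0.122     ]] [[ 0.51750481 -0.26435785  0.12529996]]
tray z.136 (top) [[ 0.55824728 -0.21859303  0.136     ]
 [ 0.46698432 -0.2287788   0.136     ]
 [ 0.53956248 -0.06387489  0.136     ]
 [ 0.44761311 -0.07576498  0.136     ]]
base z.012 [[ 0.45458672 -0.24516606  0.012     ]
 [ 0.46266712 -0.23487326  0.012     ]]
bin z.052 [[ 0.55625355  0.04230433  0.052     ]
 [ 0.40896167  0.0247275   0.052     ]
 [ 0.41892567 -0.07688353  0.052     ]]
bolts side .012 [[ 0.46040552 -0.23020406  0.012     ]
 [ 0.44879819 -0.1318174   0.012     ]] [[ 0.46266712 -0.23487326  0.012     ]
 [ 0.45074619 -0.13802103  0.012     ]]
side tray [[ 0.55761497 -0.21512394  0.136     ]
 [ 0.46585189 -0.23020412  0.136     ]]
top 2.696876
side 3.2197223
cup? [[ 0.42775836 -0.52863882  0.02      ]
 [ 0.43461714  0.20270035  0.02      ]
 [ 0.74404977 -0.26692783  0.02      ]]
((303.3944396972656, 219.39102172851562), (28.632347106933594, 47.641571044921875), 84.5596694946289) [[ 0.54090052 -0.06151407  0.13      ]
 [ 0.56038795 -0.22101248  0.13      ]
 [ 0.46432324 -0.23202406  0.13      ]
 [ 0.44528112 -0.073729    0.13      ]]
```

```bash
cat >> h.py <<'E'
from scipy.spatial.transform import Rotation as Ro
YS=np.array([-.122,.9925,0]); XS=np.array([.9925,.122,0])
ORG=np.array([.5052,-.1593,0])
def Rt(sgn=1):
    x=sgn*XS; y=np.array([0,0,-1.]); return Ro.from_matrix(np.c_[x,y,np.cross(x,y)])
def st2w(p): p=np.array(p,float); return ORG+XS*p[0]+YS*p[1]+np.array([0,0,p[2]])
def delta(s,tgt,sgn=1):
    R0=Ro.from_quat(s["tcp_rot"]); 
    return (R0.inv()*Rt(sgn)).as_rotvec(degrees=True).round(2), (R0.inv().apply(np.array(tgt)-s["eef_pos"])*1e3).round(1)
E
python3 - <<'E'
from h import *
from plant import ctrl
T=dict(np.load("pics/top0.npz"))
d=T["d"];v,u=np.mgrid[0:400,0:640]
n=und(T,np.stack([u,v],-1).reshape(-1,2).astype(float));P=np.c_[n,np.ones(len(n))]*d.reshape(-1,1)
W=(P-T["t"])@T["R"]
ok=(d.ravel()>0)&(W[:,2]>-.1)
for y0 in np.arange(.7,-.6,-.1):
    r=[]
    for x0 in (.3,.4,.5,.6,.7):
        k=ok&(abs(W[:,0]-x0)<.05)&(abs(W[:,1]-y0)<.05); r.append(round(float(np.percentile(W[k,2],98)),3) if k.any() else None)
    print(round(y0,2),r)
s=ctrl.get_state()
R=Ro.from_quat(s["tcp_rot"]).as_matrix();print(R.round(3))
for sg in(1,-1):
    print(delta(s,[.5,.25,.30],sg),delta(s,[.518,-.263,.22],sg))
E
```

```text
0.7 [None, 0.019, 0.02, 0.174, 0.176]
0.6 [0.525, 0.023, 0.026, 0.23, 0.232]
0.5 [None, 0.017, 0.082, 0.229, 0.234]
0.4 [None, 0.023, 0.027, 0.225, 0.227]
0.3 [None, 0.011, 0.107, 0.109, 0.11]
0.2 [None, 0.046, 0.107, 0.11, 0.11]
0.1 [None, 0.011, 0.099, 0.105, 0.115]
0.0 [None, 0.052, 0.05, 0.03, 0.118]
-0.1 [None, 0.121, 0.152, 0.12, 0.118]
-0.2 [None, 0.012, 0.15, 0.136, 0.11]
-0.3 [None, 0.011, 0.129, 0.01, 0.022]
-0.4 [None, 0.011, 0.011, 0.011, 0.019]
-0.5 [None, 0.027, 0.486, 0.517, 0.513]
[[ 0.313 -0.001 -0.95 ]
 [ 0.95  -0.002  0.313]
 [-0.002 -1.     0.   ]]
(array([ 4.000e-02,  6.473e+01, -1.000e-01]), array([-280.5,  -69.4, -396.5])) (array([ 4.000e-02,  6.473e+01, -1.000e-01]), array([-761.9,   11.4, -574.4]))
(array([-1.1000e-01, -1.1527e+02, -5.0000e-02]), array([-280.5,  -69.4, -396.5])) (array([-1.1000e-01, -1.1527e+02, -5.0000e-02]), array([-761.9,   11.4, -574.4]))
```

Request:
step_arm --rows '[[[0,5,0],[-28,-7,-40],0],[[0,10,0],[-56,-14,-80],0],[[0,15,0],[-84,-21,-119],0],[[0,20,0],[-112,-28,-159],0],[[0,25,0],[-140,-35,-198],0],[[0,30,0],[-168,-42,-238],0],[[0,35,0],[-196,-49,-278],0],[[0,40,0],[-224,-56,-317],0],[[0,45,0],[-252,-63,-357],0],[[0,50,0],[-280,-69,-397],0]]' --newtons 40

```text
time: 0.98
eef_pos: [0.4576, 0.3077, 0.2906]
tcp_rot: [-0.695, -0.132, 0.132, 0.695]
contact_force: [0.7, 0.2, 0.4]
opening: 0.998
```

Run:
```python
from h import *
from plant import ctrl
s=ctrl.get_state();print(s["time"],s["eef_pos"],s["opening"]);print(delta(s,[.518,-.263,.25]))
```

```text
0.9833 [0.45761212 0.30770569 0.29058996] 0.9983266742464217
(array([-0.  , 14.49, -0.  ]), array([-152.9,   40.6, -553.1]))
```

Request:
step_arm --rows '[[[0,2,0],[-11,2,-39],0],[[0,4,0],[-22,4,-78],0],[[0,6,0],[-33,6,-117],0],[[0,8,0],[-44,8,-156],0],[[0,10,0],[-55,10,-195],0],[[0,11,0],[-66,12,-234],0],[[0,12,0],[-77,14,-273],0],[[0,13,0],[-88,16,-312],0],[[0,14,0],[-99,18,-351],0],[[0,14.5,0],[-110,20,-390],0]]'

```text
time: 1.82
eef_pos: [0.4988, -0.0954, 0.2702]
tcp_rot: [-0.706, -0.044, 0.044, 0.706]
contact_force: [0.5, 0.4, 0.3]
opening: 0.997
```

Run:
```python
from h import *
from plant import ctrl
s=ctrl.get_state();print(s["time"],s["eef_pos"],s["opening"]);print(delta(s,[.518,-.263,.22]))
```

```text
1.8167 [ 0.49880314 -0.09540706  0.27020548] 0.9970387915348847
(array([-0.01,  0.17,  0.01]), array([  -1.9,   50.2, -168.7]))
```

Request:
step_arm --rows '[[[0,0,0],[0,0,-40],0],[[0,0,0],[0,0,-80],0],[[0,0,0],[-1,10,-120],0],[[0,0,0],[-2,25,-155],0],[[0,0,0],[-2,50,-169],0],[[0,0,0],[-2,50,-169],0]]'

```text
time: 2.32
eef_pos: [0.516, -0.2631, 0.2145]
tcp_rot: [-0.704, -0.041, 0.046, 0.708]
contact_force: [-0.6, 1.2, -1.6]
opening: 0.999
```

Run:
```python
from h import *
from plant import ctrl,viewer
s=ctrl.get_state();print(s["time"],s["eef_pos"]);print(delta(s,[.518,-.263,.102]))
c=viewer.calibration("wrist");p,d=viewer.read_camera("wrist");cv2.imwrite("pics/w2.png",p[:,:,::-1]);np.savez("pics/w2.npz",p=p,d=d,**c)
C=-c["R"].T@c["t"];print("cam",C)
x=(c["R"]@np.array([.518,-.263,.122])+c["t"]);print((c["K"]@x/x[2])[:2])
```

```text
2.3167 [ 0.51596111 -0.26310556  0.21454098]
(array([-0.33, -0.01, -0.4 ]), array([  2.8, 112.5,  -0.8]))
cam [ 0.50785572 -0.18954211  0.35713753]
[323.61139668 203.8228632 ]
```

View pics/w2.png

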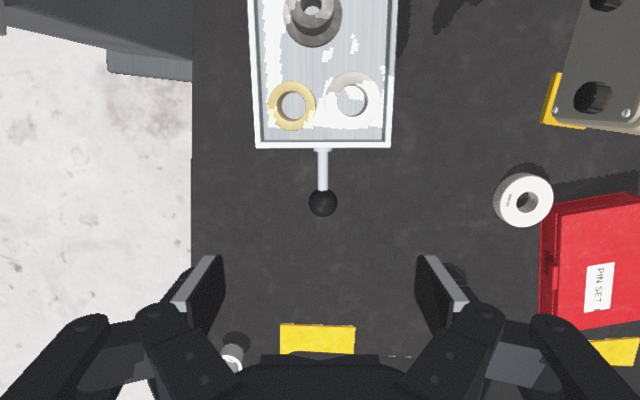

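Request:
step_arm --rows '[[[0,0,0],[2,35,-1],0],[[0,0,0],[2,70,-1],0],[[0,0,0],[2,95,-1],0],[[0,0,0],[2,107,-1],0],[[0,0,0],[2,107,-1],0],[[0,0,0],[2,107,-1],0]]'

```text
time: 2.87
eef_pos: [0.5213, -0.2616, 0.1146]
tcp_rot: [0.706, 0.045, -0.045, -0.705]
contact_force: [0.2, -1.1, 0.1]
opening: 0.998
```

Run:
```python
from h import *
from plant import ctrl,viewer
s=ctrl.get_state();print(s["time"],s["eef_pos"],s["qpos"],s["contact_force"]);print(delta(s,[.518,-.263,.102]))
c=viewer.calibration("wrist");p,d=viewer.read_camera("wrist");cv2.imwrite("pics/w3.png",p[:,:,::-1])
```

```text
2.8667 [ 0.52130424 -0.26159773  0.11458105] [-6.39021672e-01  2.09868306e-01  1.89612177e+00  1.49879217e-04
  1.03468738e+00 -7.66440163e-01] [ 0.23605237 -1.09833122  0.14173098]
(array([0.03, 0.29, 0.04]), array([-3.5, 12.6, -1. ]))
```

View pics/w3.png

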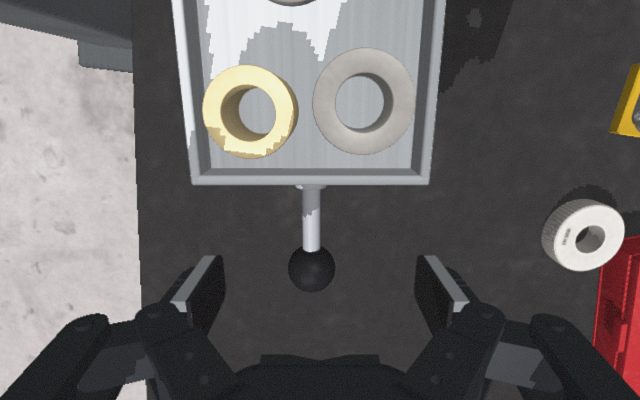

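Request:
step_arm --rows '[[[0,0,0],[-3.5,12,-1],0],[[0,0,0],[-3.5,12,-1],0.4],[[0,0,0],[-3.5,12,-1],1],[[0,0,0],[-3.5,12,-1],1],[[0,0,0],[-3.5,12,-1],1],[[0,0,0],[-3.5,12,-1],1],[[0,0,0],[-3.5,12,-1],1],[[0,0,0],[-3.5,12,-1],1]]' --newtons 40

```text
time: 3.58
eef_pos: [0.5178, -0.2637, 0.102]
tcp_rot: [0.706, 0.045, -0.044, -0.706]
contact_force: [-0.1, 0.5, 2.2]
opening: 0.229
```

Run:
```python
from h import *
from plant import ctrl,viewer
s=ctrl.get_state();print(s["time"],s["eef_pos"],s["opening"],s["contact_force"]);print(delta(s,[.518,-.263,.102]))
c=viewer.calibration("wrist");p,d=viewer.read_camera("wrist");cv2.imwrite("pics/w4.png",p[:,:,::-1])
```

```text
3.5833 [ 0.51776376 -0.26373107  0.10200871] 0.22898852149079116 [-0.1129097   0.53402783  2.2428628 ]
(array([0.04, 0.22, 0.06]), array([0.3, 0. , 0.7]))
```

View pics/w4.png

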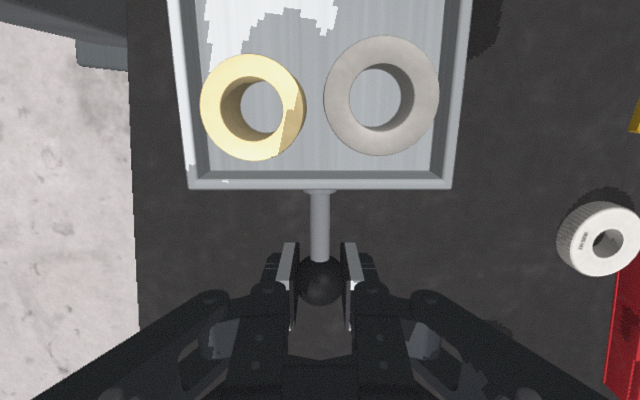

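Run:
```python
import numpy as np
th=[.05*i for i in range(1,7)]+[.33,.36,.39,.42]
l=.42
b=[l+.03*i for i in range(1,11)]
c=[.72+.06*i for i in range(1,11)]
d=[1.32+.05*i for i in range(1,11)]
t0=0;r=np.hypot(185,10);a=np.arctan2(10,185)
p=lambda t:np.array([-r*np.sin(t+a),-r*np.cos(t+a)])
for S in(th,b,c,d):
    print([[round(float(v),1) for v in p(t)-p(t0)] for t in S]); t0=S[-1]
```

```text
[[-9.2, 0.7], [-18.4, 1.9], [-27.5, 3.6], [-36.6, 5.7], [-45.5, 8.2], [-54.2, 11.2], [-59.4, 13.2], [-64.5, 15.4], [-69.6, 17.7], [-74.6, 20.2]]
[[-4.9, 2.6], [-9.7, 5.4], [-14.5, 8.3], [-19.1, 11.3], [-23.7, 14.5], [-28.1, 17.8], [-32.5, 21.3], [-36.8, 24.8], [-40.9, 28.5], [-44.9, 32.4]]
[[-7.7, 8.0], [-14.9, 16.5], [-21.6, 25.3], [-27.8, 34.6], [-33.4, 44.2], [-38.4, 54.1], [-42.8, 64.3], [-46.5, 74.8], [-49.7, 85.4], [-52.2, 96.3]]
[[-1.6, 9.1], [-2.7, 18.3], [-3.4, 27.6], [-3.6, 36.8], [-3.3, 46.1], [-2.6, 55.3], [-1.4, 64.5], [0.2, 73.6], [2.3, 82.6], [4.9, 91.5]]
```

Request:
step_arm --rows '[[[0,0,0],[0,-9.2,0.7],1],[[0,0,0],[0,-18.4,1.9],1],[[0,0,0],[0,-27.5,3.6],1],[[0,0,0],[0,-36.6,5.7],1],[[0,0,0],[0,-45.5,8.2],1],[[0,0,0],[0,-54.2,11.2],1],[[0,0,0],[0,-59.4,13.2],1],[[0,0,0],[0,-64.5,15.4],1],[[0,0,0],[0,-69.6,17.7],1],[[0,0,0],[0,-74.6,20.2],1]]'

```text
time: 4.47
eef_pos: [0.515, -0.2431, 0.1764]
tcp_rot: [-0.706, -0.045, 0.044, 0.706]
contact_force: [5.4, 1.0, -2.5]
opening: 0.232
```

Run:
```python
from h import *
from plant import ctrl,viewer
s=ctrl.get_state();print(s["time"],s["eef_pos"],s["opening"],s["contact_force"],s["wrist_torque"])
p,d=viewer.read_camera("wrist");cv2.imwrite("pics/w5.png",p[:,:,::-1])
```

```text
4.4667 [ 0.51499464 -0.24305956  0.17638894] 0.23211553965609916 [ 5.44640024  1.00848409 -2.54256531] [-0.08604002 -0.82904037 -0.03729537]
```

View pics/w5.png

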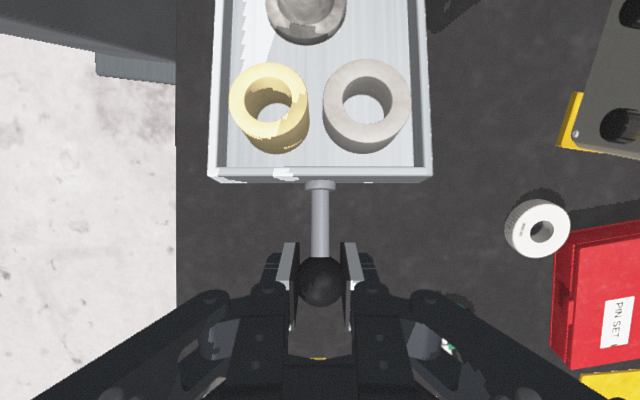

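Request:
step_arm --rows '[[[0,0,0],[0,-4.9,2.6],1],[[0,0,0],[0,-9.7,5.4],1],[[0,0,0],[0,-14.5,8.3],1],[[0,0,0],[0,-19.1,11.3],1],[[0,0,0],[0,-23.7,14.5],1],[[0,0,0],[0,-28.1,17.8],1],[[0,0,0],[0,-32.5,21.3],1],[[0,0,0],[0,-36.8,24.8],1],[[0,0,0],[0,-40.9,28.5],1],[[0,0,0],[0,-44.9,32.4],1]]'

```text
time: 5.35
eef_pos: [0.511, -0.2112, 0.2212]
tcp_rot: [0.706, 0.045, -0.044, -0.706]
contact_force: [4.5, 1.0, -2.2]
opening: 0.227
```

Run:
```python
from h import *
from plant import ctrl,viewer
s=ctrl.get_state();print(s["time"],s["eef_pos"],s["opening"],s["contact_force"],s["wrist_torque"])
p,d=viewer.read_camera("wrist");cv2.imwrite("pics/w6.png",p[:,:,::-1])
```

```text
5.35 [ 0.51096588 -0.21119971  0.2211576 ] 0.22654337008384004 [ 4.52794795  1.02526626 -2.19645932] [-0.06979552 -0.82697154  0.04566093]
```

View pics/w6.png

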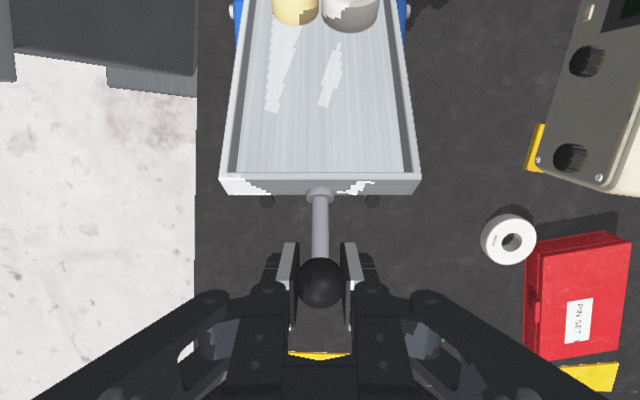

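Request:
step_arm --rows '[[[0,0,0],[0,0,0],1],[[0,0,0],[0,0,0],1],[[0,0,0],[0,0,0],1],[[0,0,0],[0,0,0],1]]'

```text
time: 5.73
eef_pos: [0.511, -0.2116, 0.2208]
tcp_rot: [0.706, 0.045, -0.044, -0.706]
contact_force: [5.7, 0.3, -2.3]
opening: 0.229
```

Run:
```python
from h import *
from plant import ctrl,viewer
s=ctrl.get_state();print(s["time"],s["eef_pos"],s["opening"],s["contact_force"],s["wrist_torque"])
p,d=viewer.read_camera("top");a=cv2.resize(p[185:265,230:360,::-1],None,fx=5,fy=5,interpolation=2)
p,d=viewer.read_camera("wrist");cv2.imwrite("pics/w7.png",p[:,:,::-1]);cv2.imwrite("pics/t7.png",a)
```

```text
5.7333 [ 0.51099872 -0.21158531  0.22079602] 0.22869810688928552 [ 5.69315078  0.33569353 -2.3131527 ] [ 0.04941397 -0.86149141  0.12107357]
```

View pics/w7.png

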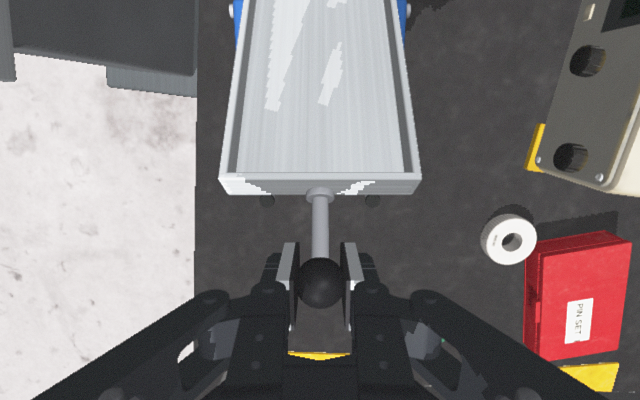

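View pics/t7.png

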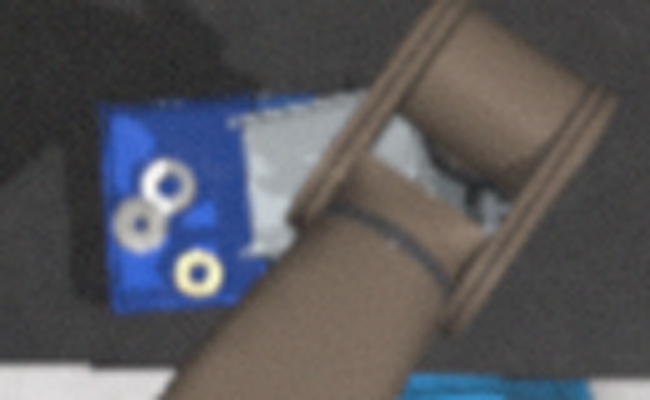

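Request:
step_arm --rows '[[[0,0,0],[0,-7.7,8.0],1],[[0,0,0],[0,-14.9,16.5],1],[[0,0,0],[0,-21.6,25.3],1],[[0,0,0],[0,-27.8,34.6],1],[[0,0,0],[0,-33.4,44.2],1],[[0,0,0],[0,-38.4,54.1],1],[[0,0,0],[0,-42.8,64.3],1],[[0,0,0],[0,-46.5,74.8],1],[[0,0,0],[0,-49.7,85.4],1],[[0,0,0],[0,-52.2,96.3],1]]'

```text
time: 6.67
eef_pos: [0.4989, -0.1158, 0.2741]
tcp_rot: [0.706, 0.045, -0.044, -0.705]
contact_force: [5.0, -0.9, 1.2]
opening: 0.228
```

Request:
step_arm --rows '[[[0,0,0],[0,-1.6,9.1],1],[[0,0,0],[0,-2.7,18.3],1],[[0,0,0],[0,-3.4,27.6],1],[[0,0,0],[0,-3.6,36.8],1],[[0,0,0],[0,-3.3,46.1],1],[[0,0,0],[0,-2.6,55.3],1],[[0,0,0],[0,-1.4,64.5],1],[[0,0,0],[0,0.2,73.6],1],[[0,0,0],[0,2.3,82.6],1],[[0,0,0],[0,4.9,91.5],1]]'

```text
time: 7.5
eef_pos: [0.4873, -0.0238, 0.2692]
tcp_rot: [-0.705, -0.045, 0.044, 0.706]
contact_force: [3.3, 0.8, 6.2]
opening: 0.22
```

Run:
```python
from h import *
from plant import ctrl,viewer
s=ctrl.get_state();print(s["time"],s["eef_pos"],s["opening"],s["contact_force"],s["wrist_torque"])
b=s["eef_pos"]+np.array([0,0,.02])-ORG; print("station ball",b@XS,b@YS,b[2], "theta",np.arctan2(b[2]-.112,-(b@YS-.08))-.054)
p,d=viewer.read_camera("side");a=cv2.resize(p[115:265,200:350,::-1],None,fx=4,fy=4,interpolation=2)
p,d=viewer.read_camera("wrist");cv2.imwrite("pics/w8.png",p[:,:,::-1]);cv2.imwrite("pics/s8.png",a)
```

```text
7.5 [ 0.48725237 -0.02380578  0.26924604] 0.21991167214751 [3.2967362  0.78550982 6.16667048] [ 0.02855048 -0.64945545 -0.10292289]
station ball -0.0012827252417265224 0.136667624748533 0.2892460365204385 theta 1.8262376937885876
```

View pics/w8.png

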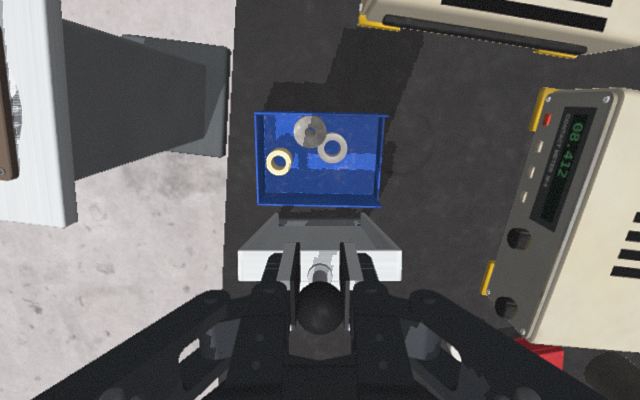

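View pics/s8.png

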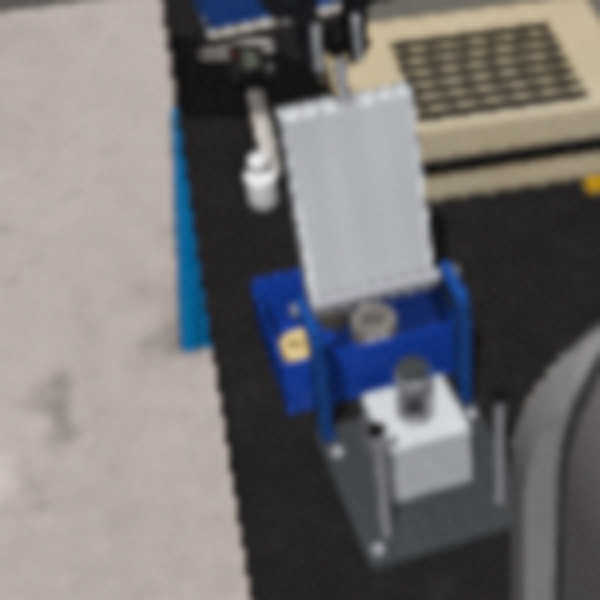

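Request:
step_arm --rows '[[[0,0,0],[0,0,0],0.5],[[0,0,0],[0,0,0],0.3],[[0,0,0],[0,0,0],0],[[0,0,0],[0,0,0],0],[[0,0,0],[0,-20,0],0],[[0,0,0],[0,-45,0],0],[[0,0,0],[0,-60,0],0],[[0,0,0],[0,-60,0],0]]'

```text
time: 8.27
eef_pos: [0.4881, -0.0256, 0.3318]
tcp_rot: [0.706, 0.046, -0.043, -0.705]
contact_force: [1.2, -1.1, 0.5]
opening: 1.0
```

Run:
```python
from h import *
from plant import ctrl,viewer
s=ctrl.get_state();print(s["time"],s["eef_pos"],s["opening"],s["contact_force"],s["qpos"])
S=viewer.calibration("side")
p,d=viewer.read_camera("side");a=cv2.resize(p[115:265,200:350,::-1],None,fx=4,fy=4,interpolation=2)
np.savez("pics/side9.npz",p=p,d=d,**S)
cv2.imwrite("pics/s9.png",a)
```

```text
8.2667 [ 0.48808656 -0.02555175  0.33182785] 0.9995680954475961 [ 1.24437015 -1.05549911  0.49145103] [-2.60152774e-01 -2.00687121e-01  1.89908188e+00 -1.71308362e-04
  1.43790362e+00 -3.85954470e-01]
```

View pics/s9.png

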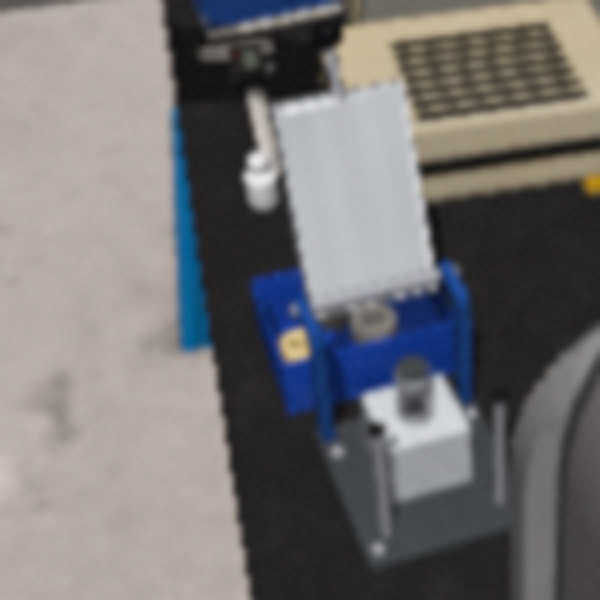

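Run:
```python
from h import *
from plant import ctrl
s=ctrl.get_state();print(delta(s,[.5052,-.1593,.26]))
```

```text
(array([0.06, 0.2 , 0.12]), array([   0.7,   69.7, -135. ]))
```

Request:
step_arm --rows '[[[0,0,0],[0,0,-30],0],[[0,0,0],[0,0,-65],0.2],[[0,0,0],[0,0,-100],0.4],[[0,0,0],[0,20,-125],0.45],[[0,0,0],[1,45,-135],0.45],[[0,0,0],[1,65,-135],0.45],[[0,0,0],[1,65,-135],0.45],[[0,0,0],[1,65,-135],0.45]]'

```text
time: 8.98
eef_pos: [0.5035, -0.1583, 0.2601]
tcp_rot: [-0.704, -0.042, 0.046, 0.707]
contact_force: [-0.1, -0.1, 1.1]
opening: 0.549
```

Run:
```python
from h import *
from plant import ctrl,viewer
s=ctrl.get_state();print(s["time"],s["eef_pos"],s["opening"],s["contact_force"])
c=viewer.calibration("wrist");p,d=viewer.read_camera("wrist");cv2.imwrite("pics/w10.png",p[:,:,::-1]);np.savez("pics/w10.npz",p=p,d=d,**c)
for q in ([.5052,-.1593,.109],[.5052,-.1593,.064]):
    x=(c["R"]@np.array(q)+c["t"]);print((c["K"]@x/x[2])[:2])
```

```text
8.9833 [ 0.50345393 -0.15826214  0.26013132] 0.5489074244161184 [-0.09382601 -0.14094941  1.13384504]
[322.62443969 185.66425996]
[322.52343804 175.08825652]
```

View pics/w10.png

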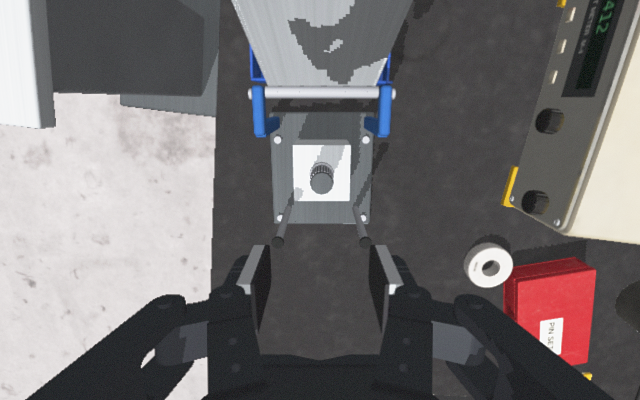

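Run:
```python
from h import *
c=dict(np.load("pics/w10.npz"));p=c["p"]
hsv=cv2.cvtColor(p,cv2.COLOR_RGB2HSV)
w=((hsv[...,2]>140)&(hsv[...,1]<50)).astype(np.uint8);m=np.zeros_like(w);m[142:206,285:360]=w[142:206,285:360]
m=cv2.morphologyEx(m,cv2.MORPH_OPEN,np.ones((5,5)))
cs,_=cv2.findContours(m,0,1);k=np.concatenate([x for x in cs if cv2.contourArea(x)>60]);r=cv2.minAreaRect(k);b=cv2.boxPoints(r)
W=plane(c,b,.064);print(r,W.round(4),W.mean(0))
a=cv2.resize(p[120:220,260:380,::-1],None,fx=6,fy=6,interpolation=2);cv2.imwrite("pics/w10z.png",a)
```

```text
((321.0, 172.5), (57.0, 58.0), 90.0) [[ 0.4697 -0.1307  0.064 ]
 [ 0.5291 -0.1231  0.064 ]
 [ 0.5385 -0.184   0.064 ]
 [ 0.476  -0.1921  0.064 ]] [ 0.5033207  -0.15748138  0.064     ]
```

View pics/w10z.png

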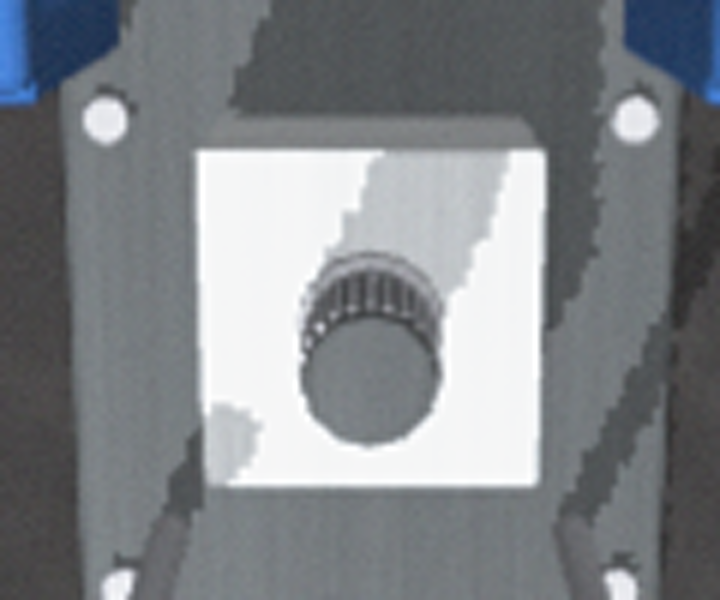

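Run:
```python
from h import *
from plant import ctrl,viewer
c=dict(np.load("pics/w10.npz"))
print(plane(c,[(321.3,182.9)],.109)); 
b=np.array([(196,150),(547,150),(541,486),(205,486)])/6+[259.6,119.6]
W=plane(c,b,.064);print(W,W.mean(0)); d=W[1]-W[0];print(np.arctan2(d[1],d[0]),np.linalg.norm(d)); d=W[2]-W[3];print(np.arctan2(d[1],d[0]));d=W[0]-W[3]; print(np.arctan2(-d[0],d[1]))
s=ctrl.get_state();print(s["eef_pos"],delta(s,[.5045,-.158,.15]))
```

```text
[[ 0.50364465 -0.15683467  0.109     ]]
[[ 0.47003844 -0.13128685  0.064     ]
 [ 0.53001686 -0.12365271  0.064     ]
 [ 0.5381505  -0.18360554  0.064     ]
 [ 0.47783245 -0.19135575  0.064     ]] [ 0.50400956 -0.15747521  0.064     ]
0.12660080560273196 0.06046230544882128
0.1277889200002923
0.12903020719491345
[ 0.50451087 -0.15850712  0.2623592 ] (array([-0.08,  0.23, -0.11]), array([  0.3, 112.4,   0.3]))
```

Request:
step_arm --rows '[[[0,0,0],[0,30,0],0.45],[[0,0,0],[0,60,0],0.45],[[0,0,0],[0,90,0],0.45],[[0,0,0],[0,90,0],0.45],[[0,0,0],[0,90,0],0.45],[[0,0,0],[0,90,0],0.45],[[0,0,0],[0,90,0],0.45]]'

```text
time: 9.62
eef_pos: [0.5068, -0.1596, 0.1766]
tcp_rot: [0.707, 0.046, -0.043, -0.705]
contact_force: [0.5, -0.2, -0.1]
opening: 0.549
```

Run:
```python
from h import *
from plant import ctrl,viewer
s=ctrl.get_state();print(s["time"],s["eef_pos"],s["opening"],s["contact_force"])
c=viewer.calibration("wrist");p,d=viewer.read_camera("wrist");cv2.imwrite("pics/w11.png",p[:,:,::-1]);np.savez("pics/w11.npz",p=p,d=d,**c)
s=ctrl.get_state();print(s["eef_pos"],Ro.from_quat(s["tcp_rot"]).as_matrix().round(4))
```

```text
9.6167 [ 0.50682822 -0.15957634  0.17661112] 0.5493064599433437 [ 0.50895343 -0.24390388 -0.11325194]
[ 0.50665946 -0.15956236  0.17636773] [[ 0.992   0.0047 -0.1262]
 [ 0.1262 -0.0025  0.992 ]
 [ 0.0043 -1.     -0.0031]]
```

View pics/w11.png

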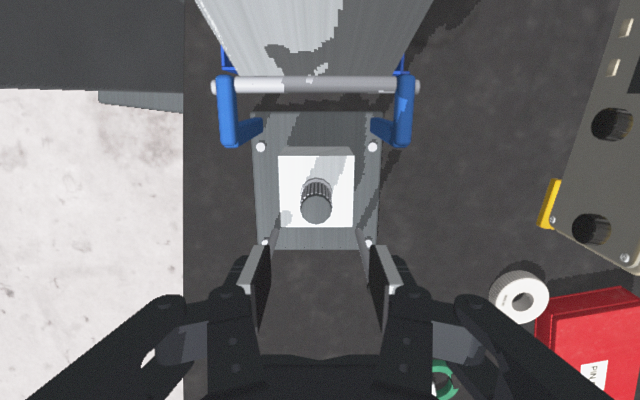

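Run:
```python
from h import *
from plant import ctrl,viewer
s=ctrl.get_state();print(s["time"],s["eef_pos"],s["dq"].round(4))
c=viewer.calibration("wrist");p,d=viewer.read_camera("wrist");np.savez("pics/w12.npz",p=p,d=d,**c)
s=ctrl.get_state();print(s["eef_pos"])
a=cv2.resize(p[140:260,250:390,::-1],None,fx=5,fy=5,interpolation=2);cv2.imwrite("pics/w12z.png",a)
```

```text
9.6667 [ 0.50665946 -0.15956236  0.17636773] [-0.0024  0.0032  0.0091 -0.0008 -0.0028  0.0006]
[ 0.50643436 -0.15948137  0.17595944]
```

View pics/w12z.png

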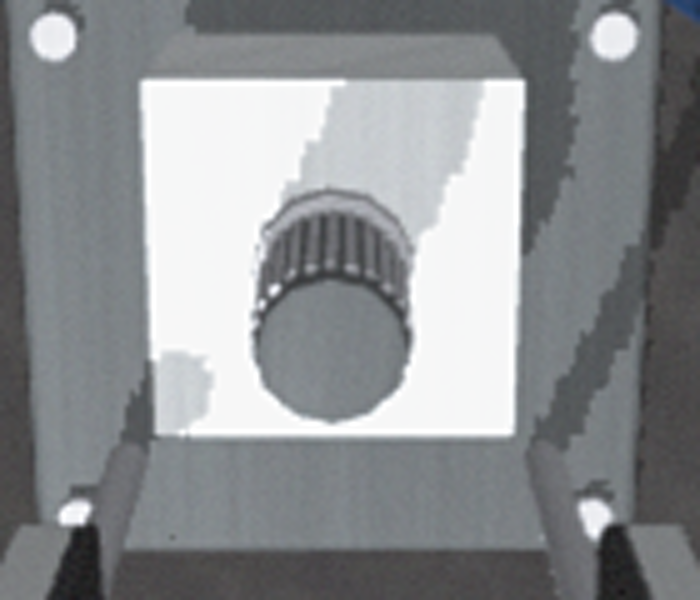

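Run:
```python
from h import *
from plant import ctrl,viewer
c=dict(np.load("pics/w12.npz"))
print(plane(c,[(316.2,208.8)],.109)); 
b=np.array([(140,79),(525,79),(515,435),(153,437)])/5+[249.6,139.6]
W=plane(c,b,.064);print(W,W.mean(0))
s=ctrl.get_state();print(s["eef_pos"])
for g in ([.505,-.158,.076],): print(delta(s,g))
```

```text
[[ 0.50391511 -0.15623717  0.109     ]]
[[ 0.47001866 -0.13144688  0.064     ]
 [ 0.52995199 -0.12385646  0.064     ]
 [ 0.53774374 -0.1833888   0.064     ]
 [ 0.47755207 -0.19134423  0.064     ]] [ 0.50381662 -0.15750909  0.064     ]
[ 0.50643436 -0.15948137  0.17595944]
(array([0.16, 0.24, 0.22]), array([-1.6, 99.9,  1.9]))
```

Request:
step_arm --rows '[[[0,0,0],[0,30,0],0.45],[[0,0,0],[0,58,0],0.45],[[0,0,0],[0,78,0],0.45],[[0,0,0],[0,85,0],0.45],[[0,0,0],[0,85,0],0.45],[[0,0,0],[0,85,0],0.45],[[0,0,0],[0,85,0],0.45],[[0,0,0],[0,85,0],0.45],[[0,0,0],[0,85,0],0.45],[[0,0,0],[0,85,0],0.45]]'

```text
time: 10.55
eef_pos: [0.5056, -0.1592, 0.0893]
tcp_rot: [0.706, 0.045, -0.044, -0.705]
contact_force: [-0.1, 0.1, 0.2]
opening: 0.546
```

Run:
```python
from h import *
from plant import ctrl,viewer
s=ctrl.get_state();print(s["time"],s["eef_pos"],s["dq"].round(4),s["contact_force"])
c=viewer.calibration("wrist");p,d=viewer.read_camera("wrist");np.savez("pics/w13.npz",p=p,d=d,**c)
cv2.imwrite("pics/w13.png",p[:,:,::-1])
s=ctrl.get_state();print(s["eef_pos"],delta(s,[.5042,-.158,.076]))
```

```text
10.55 [ 0.50564339 -0.15915142  0.08931611] [ 0.0014  0.0057  0.0083  0.0006 -0.002  -0.0005] [-0.14569427  0.13311532  0.16374686]
[ 0.50542275 -0.15906395  0.08899402] (array([0.05, 0.23, 0.06]), array([-1.1, 13. ,  1.2]))
```

View pics/w13.png

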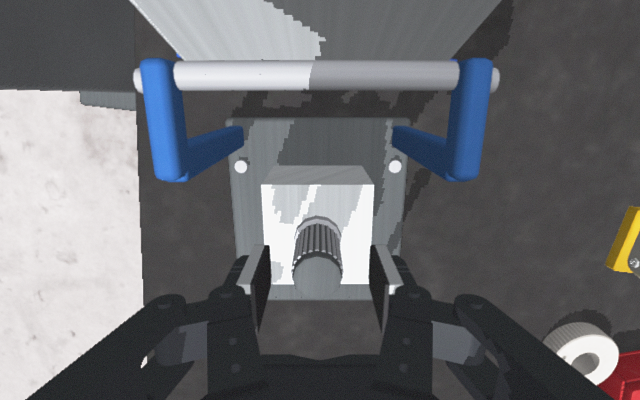

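Request:
step_arm --rows '[[[0,0,0],[-0.7,6,1],0.45],[[0,0,0],[-0.7,12,1],0.45],[[0,0,0],[-0.7,12,1],0.45],[[0,0,0],[-0.7,12,1],0.55],[[0,0,0],[-0.7,12,1],0.65],[[0,0,0],[-0.7,12,1],0.7],[[0,0,0],[-0.7,12,1],0.72]]' --newtons 25

```text
time: 11.18
eef_pos: [0.5044, -0.158, 0.0764]
tcp_rot: [0.706, 0.045, -0.044, -0.706]
contact_force: [0.5, 0.2, 0.3]
opening: 0.282
```

Run:
```python
from h import *
from plant import ctrl,viewer
s=ctrl.get_state();print(s["time"],s["eef_pos"],s["opening"],s["contact_force"])
c=viewer.calibration("wrist");p,d=viewer.read_camera("wrist");np.savez("pics/w14.npz",p=p,d=d,**c)
cv2.imwrite("pics/w14.png",cv2.resize(p[150:400,200:440,::-1],None,fx=2.4,fy=2.4,interpolation=2))
s=ctrl.get_state();print(s["eef_pos"],delta(s,[.5042,-.158,.076]))
```

```text
11.1833 [ 0.50435916 -0.15804824  0.07638657] 0.28171515026574506 [0.5233704  0.21213835 0.31608877]
[ 0.50437508 -0.1580498   0.07639709] (array([0.01, 0.23, 0.02]), array([-0.2,  0.4,  0.1]))
```

View pics/w14.png

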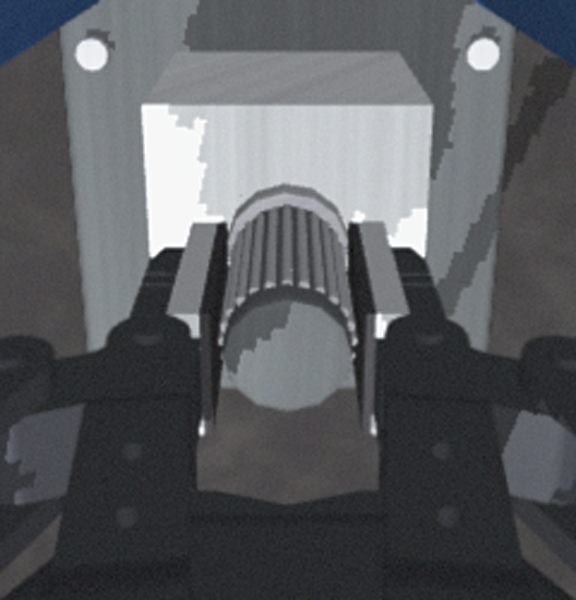

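Request:
step_arm --rows '[[[0,0,0],[0,0,0],0.8],[[0,0,0],[0,0,0],0.9],[[0,0,0],[0,0,0],1],[[0,0,0],[0,0,0],1],[[0,0,0],[0,0,0],1],[[0,0,0],[0,0,0],1]]' --newtons 25

```text
time: 11.73
eef_pos: [0.5044, -0.1581, 0.0765]
tcp_rot: [0.706, 0.045, -0.044, -0.706]
contact_force: [-0.7, -0.3, 2.1]
opening: 0.248
```

Run:
```python
from h import *
from plant import ctrl,viewer
s=ctrl.get_state();print(s["time"],s["eef_pos"],s["opening"],s["contact_force"],s["wrist_torque"],delta(s,[.5042,-.158,.076]))
```

```text
11.7333 [ 0.50438751 -0.1580968   0.07650742] 0.24766379095186275 [-0.71441914 -0.33291617  2.11965341] [-0.04564616  0.07255354 -0.02394922] (array([0.02, 0.23, 0.02]), array([-0.2,  0.5,  0.1]))
```

Request:
step_arm --rows '[[[0,0,0],[0,-1,0],1],[[0,0,0],[0,-2.5,0],1],[[0,0,0],[0,-4,0],1],[[0,0,0],[0,-6,0],1],[[0,0,0],[0,-8,0],1],[[0,0,0],[0,-8,0],1]]'

```text
time: 12.23
eef_pos: [0.5042, -0.158, 0.0846]
tcp_rot: [0.706, 0.045, -0.045, -0.706]
contact_force: [0.0, 0.2, -1.0]
opening: 0.247
```

Run:
```python
from h import *
from plant import ctrl,viewer
s=ctrl.get_state();print(s["time"],s["eef_pos"],s["opening"],s["contact_force"],s["wrist_torque"],delta(s,[.5042,-.158,.1065]))
```

```text
12.2333 [ 0.50423117 -0.15795108  0.08458276] 0.2473965750298621 [ 0.03407223  0.19785883 -1.02346575] [-0.00562321 -0.00654343 -0.02275414] (array([ 0.  ,  0.23, -0.  ]), array([ -0. , -21.9,  -0. ]))
```

Request:
step_arm --rows '[[[0,0,0],[0,-2,0],1],[[0,0,0],[0,-4.5,0],1],[[0,0,0],[0,-7,0],1],[[0,0,0],[0,-10,0],1],[[0,0,0],[0,-13,0],1],[[0,0,0],[0,-16,0],1],[[0,0,0],[0,-19,0],1],[[0,0,0],[0,-21.5,0],1],[[0,0,0],[0,-23,0],1],[[0,0,0],[0,-23,0],1]]'

```text
time: 13.07
eef_pos: [0.5045, -0.1581, 0.1077]
tcp_rot: [0.706, 0.045, -0.044, -0.706]
contact_force: [0.4, -0.4, -1.9]
opening: 0.249
```

Run:
```python
from h import *
from plant import ctrl,viewer
s=ctrl.get_state();print(s["time"],s["eef_pos"],s["opening"],s["contact_force"],s["wrist_torque"],s["dq"].round(4))
for n in("wrist","side","top"):
    c=viewer.calibration(n);p,d=viewer.read_camera(n);np.savez(f"pics/{n}15.npz",p=p,d=d,**c)
    if n=="side": p=p[140:260,240:360]
    if n=="top": p=p[185:265,230:360]
    cv2.imwrite(f"pics/{n}15.png",p[:,:,::-1] if n=="wrist" else cv2.resize(p[:,:,::-1],None,fx=5,fy=5,interpolation=2))
s=ctrl.get_state();print(s["eef_pos"],s["contact_force"])
```

```text
13.0667 [ 0.50446031 -0.15808248  0.10773458] 0.24879481696633685 [ 0.43685425 -0.43221557 -1.87659172] [-0.03179585 -0.0144028  -0.02485395] [-0.0001  0.0068  0.0044  0.0013 -0.006   0.0004]
[ 0.50406853 -0.15791021  0.10707221] [ 0.03950906 -0.34409525 -1.90372776]
```

View pics/wrist15.png

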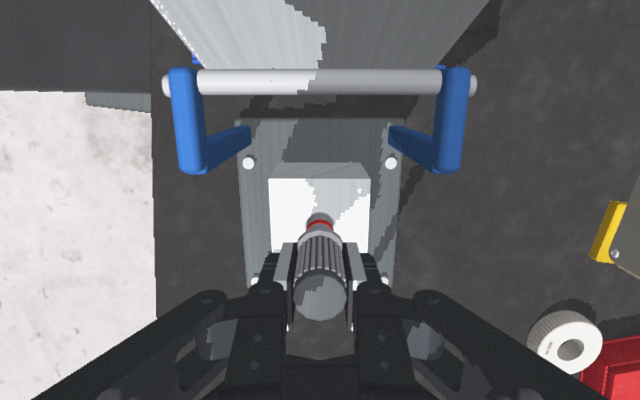

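View pics/side15.png

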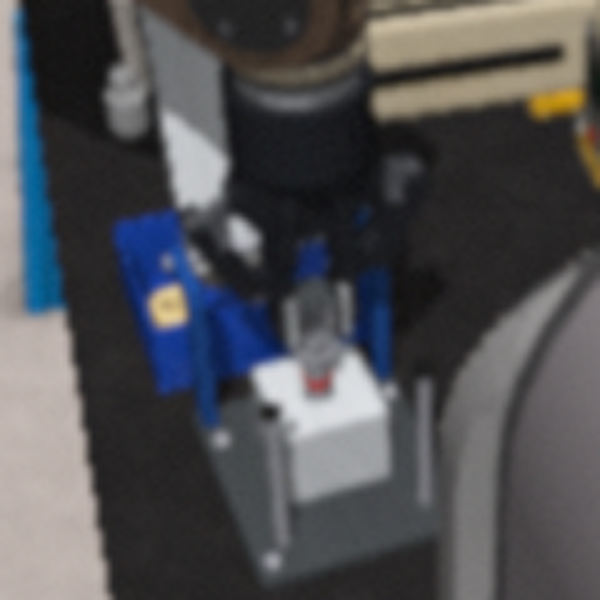

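View pics/top15.png

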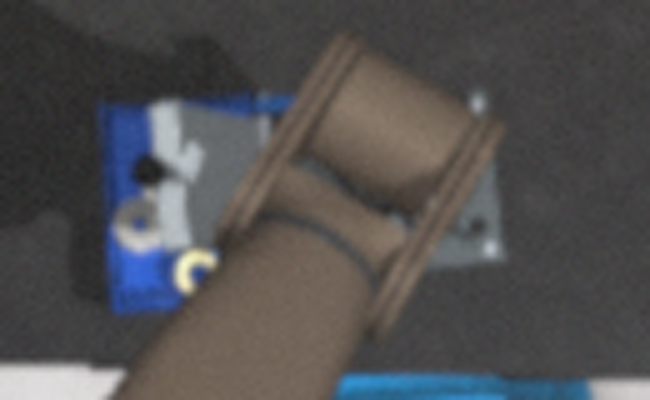

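Request:
step_arm --rows '[[[0,0,0],[0,0,0],1],[[0,0,0],[0,0,0],1],[[0,0,0],[0,0,0],1],[[0,0,0],[0,0,0],1],[[0,0,0],[0,0,0],1],[[0,0,0],[0,0,0],1]]'

```text
time: 13.72
eef_pos: [0.5042, -0.1579, 0.1072]
tcp_rot: [-0.706, -0.045, 0.045, 0.706]
contact_force: [0.3, 0.0, -2.4]
opening: 0.248
```

Run:
```python
from plant import ctrl
s=ctrl.get_state();print(s["time"],s["eef_pos"],s["opening"],s["contact_force"],s["dq"].round(4))
print(ctrl.sign_off())
```

```text
13.7167 [ 0.50420811 -0.15793758  0.10720905] 0.24767568027002718 [ 0.26137648  0.04178387 -2.38801513] [-0.0011  0.0001  0.0008  0.0012  0.0013  0.0013]
the job is handed in; nothing more can be done
None
```

The job is handed in at 13.7 s with every step done; sign-off gave no verdict.

- **Tray and bushes:** I pinched the ball and swung the tray over to about 1.83 rad. The three bushes slid off on the way, and the wrist picture at 1.83 rad showed all three in the upright bin. When I let go, the tray fell further open and stayed there.
- **Plug gauge:** I gripped it at 25 N, roughly central by eye, and drew it straight up. The tool rose 30.7 mm from where it gripped.
- **Last checks:** The side and wrist pictures showed the red ring clear above the block, with bare plug still below it in the bore. The force on the tool was about 0.3 N sideways and 2.4 N down, close to the gauge's own weight, so nothing pointed to jamming. The arm was practically still.
- **Not fully checked:** In the last top picture the arm and open tray hid part of the bin, so the plain steel bush was out of sight. I relied on the earlier wrist picture for it. Nothing had touched the bin after that.
- **Bystanders:** The ring gauge looked untouched in the last wrist picture. The arm went nowhere near the cup or the weight, but I did not measure any of the three again.
- **Disagreement:** The station position measured from the ball and from the wrist camera differed by about 2 mm. I used a value between the two, and the jaws closed on the gauge with almost no sideways force.

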